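# Draw out the blue glaze test

### The job

Two shallow trays stand partly drawn out of the small glaze-test rack. Hook a fingertip behind the front lip of the tray that holds the blue tile and draw it all the way out to its stop, and push the tray with the green tile fully home, in either order. Do not pinch the lips, lift or touch the tiles, or disturb the clay frog, jar and small pot standing beside the rack; finish clear of everything.

Things in the scene. Friction and masses are not known exactly. Their poses are not given: they have to be found in the camera images.
- rack: Fixed low rack: wooden base 236 mm wide in y, x = -200 to +90 mm, 10 mm thick; two grey trays side by side on rails (left at y = +53.5 mm, right at y = -53.5 mm); clear plastic cover over the rear, x = -45 to +89 mm, y = -110 to +110 mm, top at z = 60 mm. Origin on the table surface; x points inward (away from the robot at yaw 0), y left, z up.
- left_tray (a joint): Travel of the left tray (rack +y side), m: 0 is fully home, 0.150 is fully out at its stop; it moves out along the rack's -x. Friction about 2.5 N plus light drag; it stays where it is left. Starts 0.020 to 0.045 out.
- right_tray (a joint): Travel of the right tray (rack -y side), as for the left one.
- left_lip (a point): Middle of the top edge of the left tray's front lip, on its inner face (the side towards the rack, which a fingertip hooks). Axes as the rack's. The lip is 90 mm wide in y, 8 mm thick (its outer face lies 8 mm further along -x); its top is at z = 47 mm, 30 mm above the tray floor.
- right_lip (a point): Middle of the top edge of the right tray's front lip, on its inner face (the side towards the rack, which a fingertip hooks). Axes as the rack's. The lip is 90 mm wide in y, 8 mm thick (its outer face lies 8 mm further along -x); its top is at z = 47 mm, 30 mm above the tray floor.
- left_pocket (a point): Point on the left tray's floor (z = 17 mm), in the middle of the empty pocket behind the lip, 36 mm along +x from the lip's inner face. The pocket is 72 mm long in x and 84 mm wide; a low rib (top z = 28 mm) parts it from the tile. The tray's side walls reach z = 32 mm.
- right_pocket (a point): Point on the right tray's floor (z = 17 mm), in the middle of the empty pocket behind the lip, 36 mm along +x from the lip's inner face. The pocket is 72 mm long in x and 84 mm wide; a low rib (top z = 28 mm) parts it from the tile. The tray's side walls reach z = 32 mm.
- tile_b: Glaze test tile with a blue face, 65 x 45 x 9 mm, lying loose in one of the trays (either one) behind the rib. Origin at the centre of its underside, z up.
- tile_a: Glaze test tile with a green face, 65 x 45 x 9 mm, lying loose in the other tray. Origin at the centre of its underside, z up.
- stone_frog_2: Small cream clay frog with blue eyes, 45 mm across, 39 mm high, standing loose left of the rack. Origin at the centre of its underside.
- oxide_jar_2: Glass jar with a red lid, 52 mm across, 90 mm high, standing loose right of the rack. Origin at the centre of its underside.
- fluted_pot: Small pale fluted pot, 57 mm across, 44 mm high, standing loose left of the rack's front. Origin at the centre of its underside.
There are look-alikes about, which are no part of the job. Leave any yellow look-alike of the tile_a alone.

How it is judged:
By the outcome, as a careful person would: the job done as asked, in the order asked, and still so for the second after the job is handed in, with the robot touching nothing.
It also fails if it takes over 48 s, if anything falls off the work surface, if the arm or the gripper's body presses on something with over 40 N, if the wrist force passes 120 N, or if a joint passes its speed limit or range.

### The arm

A 6-joint arm with a two-finger parallel gripper is mounted at the origin on a cart in front of the work surface, level with it; the furniture and walls round the work are solid. World frame = base frame: x ahead of the robot, y to its left, z up, the work surface at z = 0. Lengths are in m, angles in rad, forces in N, time in s.
With the tool pointing down it reaches from about 0.3 to 0.75 m from the base axis. Payload 8.5 kg.
Tool frame: the origin (TCP) lies at the very end of the fingers, on their centre line; the grasp point (between the pads) lies 19 mm behind it; z points along the fingers, y is the direction in which the jaws open and shut (so a half turn about z gives the same grasp; the last joint's range is limited). The gripper opens to 88 mm and grips with 3 to 60 N. Pads are 18 mm wide; open, the fingers measure 123 mm over their backs; the gripper's body (75 mm by 187 mm) begins 45 mm behind the grasp point.
Start: joints at [-0.215, 0.381, 1.297, -0, 1.464, -0.215], TCP at [0.55, 0, 0.239] pointing down, gripper open.
Joint ranges: [-3.11, 3.11], [-0.89, 2.33], [0.22, 2.48], [-1.42, 4.56], [0.17, 2.85], [-2.88, 2.88]. Speed limits (rad/s): [2.39, 2.39, 3.14, 3.14, 3.14, 3.14].

### API

Orientations are given as a unit quaternion [x, y, z, w].
In Python, from rig import * gives the robot as it stands. The module is installed in compiled form; this text tells all that it offers.
- The arm moves only by the tool drive_tool, never from a script. Its arguments are lists of equal length, an entry for each row: "translation": the shift along the tool's x, y, z in m, a list of three; "turn": the turn, a rotation vector about the tool's x, y, z in degrees, a list of three. A call has 1 to 20 rows; each row shifts and turns the commanded pose from where the row before left it, along the tool's axes as they then stand; what a row does not reach is not made up. A row lasts 1/8 s, in which the tool goes at most 62.5 mm and 10.7 degrees, less where a joint would pass 70% of its speed; a pose out of reach is approached as far as the arm can. A call is refused whole if a number of a shift passes 0.0625 or a number of a turn 10.7, either way. A call with a gripper value outside its range is refused whole. "grip" is the opening, from -1 (shut) to 1 (fully open), set as the call begins (left out, the last holds). The fingers move at their own pace and stop on an object; "newtons" is the grip in N (left out, the last holds). Time passes only in rows, so rows that do not move let the fingers close. It gives the time, the measured TCP pose, the force and the opening at its end, in the units of the state.
- state(): the state, without advancing time (a new reading comes with each control period).
- read_camera(name): name is "scene" or "side" or "wrist"; returns the picture (420x560x3 uint8, red, green, blue); there is no depth.
- get_calibration(name): a dict with "K" (3x3 intrinsics, pixels), "extrinsics" (4x4, takes a point from camera to world coordinates); the wrist camera has in their place "T_tool_cam" (4x4, takes a point from camera to tool coordinates, whose origin is the TCP and whose axes are the flange's). Camera axes: x right, y down, z forward; pixel columns grow to the right and rows downward; lengths in m; the calibration is good to about 2 mm. A picture is of the moment at which its call begins: read the wrist's pose just before it. get_calibration takes no time and is no camera call.
- hand_in(): hands the job in, once; it reports no verdict.
Trained networks look in the newest picture that a camera, given by its name, has taken for a name from the list of things; names that differ only in an ending like _2 or _b are one class to them, and where a whole thing is asked for, a point or a joint stands for the part that bears it (a point fixed in the world has none). Each returns a list of dicts, best first, with "score" (0 to 1); they miss things now and then, are a little off and sometimes report something else, mostly with a low value. They report only what shows in the picture. A call takes as long as a camera call. They do not tell look-alikes from the thing itself.
- search_frame(query, camera): "at" ([row, column] in pixels, amid what is visible of it).
The state is a dict: "clock": time; "joint_positions": joint angles; "joint_vel": joint speeds; "joint_efforts": joint torques, N m; "ee_pos": TCP position; "ee_rot": TCP orientation; "ft_force": force on the tool from outside, world axes, zero at the start; "torque": the same for the moment, N m; "opening": finger opening in m.
Only numpy, scipy, OpenCV 4.12 (cv2) and the standard library are available. Lean on these libraries where they do the work, as an engineer would, in place of code of your own. Each camera call takes 0.05 s, during which the arm holds its last target. There are 200 camera calls.

## Working session

There is one attempt and no reset: what is moved stays moved. The work goes in short steps, Python scripts to look and compute and a tool call to move; the robot and the scene stay as the last step left them, time stands still between calls to the robot, and variables do not carry over. Pictures are saved under pics/ and viewed, about 8 in all and at most 12, crops included, and the job is handed in when it is done.

Besides the shell and the picture viewer there is one more tool, called after "Request:" in YAML: its name, and indented under it one key for each argument. drive_tool: Moves the arm, as the interface text tells. Its arguments: {"type":"object","properties":{"translation":{"type":"array"},"turn":{"type":"array"},"grip":{"type":"number"},"newtons":{"type":"number"}},"required":["translation","turn"]}

```bash
mkdir -p pics; cat > h.py <<'E'
from rig import *
import numpy as np, cv2
def snap(c,n):
    im=read_camera(c); cv2.imwrite(f'pics/{n}.png',im[:,:,::-1]); return im
def ray(c,rc):
    k=get_calibration(c); K=np.array(k['K']); E=np.array(k['extrinsics'])
    d=E[:3,:3]@np.linalg.solve(K,[rc[1],rc[0],1]); return E[:3,3],d
def onz(c,rc,z):
    o,d=ray(c,rc); return o+d*(z-o[2])/d[2]
def proj(c,p):
    k=get_calibration(c); K=np.array(k['K']); E=np.array(k['extrinsics'])
    q=K@(E[:3,:3].T@(np.array(p)-E[:3,3])); return q[1]/q[2],q[0]/q[2]
E
python3 - <<'E'
from h import *
print(state()['ee_pos'],state()['ee_rot'])
a=snap('scene','a');b=snap('side','b')
for c in('scene','side'):
    print(np.round(get_calibration(c)['extrinsics'],3).tolist())
    for q,z in(('left_lip',.047),('right_lip',.047),('left_pocket',.017),('right_pocket',.017),('tile_b',.03),('tile_a',.03),('rack',.03)):
        for r in search_frame(q,c)[:4]: print(c,q,r['score'],np.round(r['at']),np.round(onz(c,r['at'],z),3))
print(np.round(get_calibration('wrist')['T_tool_cam'],3).tolist())
E
```

```text
[5.49724552e-01 7.17667622e-05 2.38192609e-01] [ 7.07080390e-01  7.07132861e-01 -3.64657801e-04 -5.53340616e-04]
[[0.777, -0.332, 0.535, 0.146], [-0.63, -0.39, 0.672, -0.591], [-0.014, -0.859, -0.512, 0.556], [0.0, 0.0, 0.0, 1.0]]
scene left_lip 0.8 [226. 250.] [0.581 0.079 0.047]
scene right_lip 0.69 [241. 291.] [ 0.611 -0.022  0.047]
scene left_pocket 0.84 [224. 252.] [0.614 0.12  0.017]
scene right_pocket 0.84 [242. 290.] [0.634 0.011 0.017]
scene tile_b 0.73 [189. 221.] [0.639 0.29  0.03 ]
scene tile_b 0.73 [182. 265.] [0.748 0.251 0.03 ]
scene tile_b 0.73 [334. 358.] [ 0.545 -0.268  0.03 ]
scene tile_b 0.62 [227. 312.] [0.696 0.008 0.03 ]
scene tile_a 0.73 [189. 221.] [0.639 0.29  0.03 ]
scene tile_a 0.73 [182. 265.] [0.748 0.251 0.03 ]
scene tile_a 0.73 [334. 358.] [ 0.545 -0.268  0.03 ]
scene tile_a 0.62 [227. 312.] [0.696 0.008 0.03 ]
scene rack 0.65 [227. 288.] [0.655 0.044 0.03 ]
scene rack 0.52 [244. 288.] [ 0.617 -0.005  0.03 ]
[[-0.977, -0.08, 0.197, 0.454], [-0.212, 0.358, -0.909, 0.947], [0.003, -0.93, -0.367, 0.42], [0.0, 0.0, 0.0, 1.0]]
side left_lip 0.93 [235. 293.]
[... 201 characters left out ...]
 [220. 293.] [0.628 0.009 0.017]
side right_pocket 0.6 [236. 289.] [0.619 0.101 0.017]
side right_pocket 0.4 [234. 268.] [0.67  0.105 0.017]
side tile_b 0.78 [273. 194.] [0.757 0.335 0.03 ]
side tile_b 0.63 [236. 268.] [0.662 0.141 0.03 ]
side tile_b 0.56 [290. 249.] [0.64  0.366 0.03 ]
side tile_b 0.45 [195. 329.] [ 0.556 -0.172  0.03 ]
side tile_a 0.78 [273. 194.] [0.757 0.335 0.03 ]
side tile_a 0.63 [236. 268.] [0.662 0.141 0.03 ]
side tile_a 0.56 [290. 249.] [0.64  0.366 0.03 ]
side tile_a 0.45 [195. 329.] [ 0.556 -0.172  0.03 ]
side rack 0.77 [226. 257.] [0.7   0.095 0.03 ]
[[-0.001, -0.957, -0.291, 0.075], [1.0, -0.0, -0.002, -0.0], [0.002, -0.291, 0.957, -0.146], [0.0, 0.0, 0.0, 1.0]]
```

View pics/a.png

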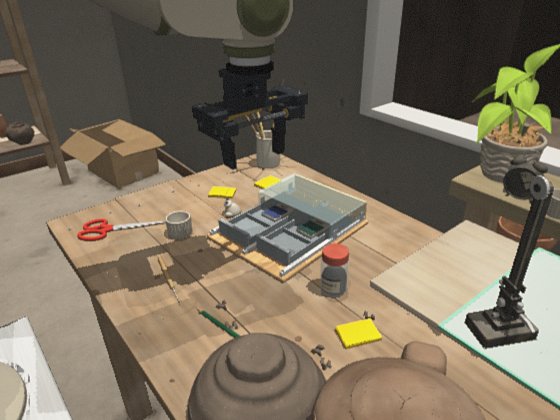

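View pics/b.png

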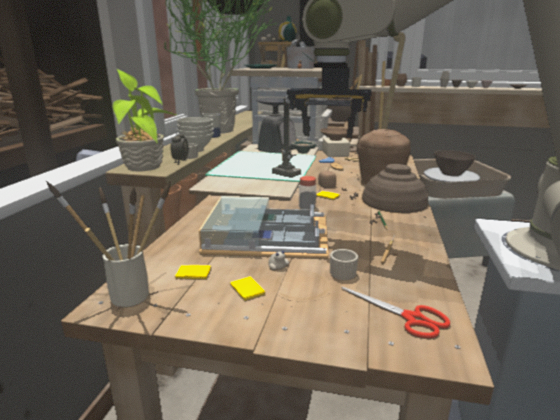

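```bash
cat >> h.py <<'E'
from scipy.spatial.transform import Rotation as R
def wcam():
    s=state(); k=get_calibration('wrist'); T=np.eye(4); T[:3,:3]=R.from_quat(s['ee_rot']).as_matrix(); T[:3,3]=s['ee_pos']
    return np.array(k['K']),T@np.array(k['T_tool_cam'])
def wonz(rc,z):
    K,E=wcam(); d=E[:3,:3]@np.linalg.solve(K,[rc[1],rc[0],1]); return E[:3,3]+d*(z-E[2,3])/d[2]
E
python3 - <<'E'
from h import *
im=snap('wrist','w')
a=cv2.imread('pics/a.png')[165:285,190:380]; cv2.imwrite('pics/ac.png',cv2.resize(a,None,fx=4,fy=4,interpolation=cv2.INTER_CUBIC))
for q,z in(('left_lip',.047),('right_lip',.047),('tile_b',.03),('rack',.03),('stone_frog_2',.02),('oxide_jar_2',.05),('fluted_pot',.02)):
    for r in search_frame(q,'wrist')[:3]: print(q,r['score'],np.round(r['at']),np.round(wonz(r['at'],z),3))
E
```

```text
left_lip 0.75 [ 77. 336.] [0.609 0.114 0.047]
right_lip 0.95 [174. 347.] [0.628 0.01  0.047]
tile_b 0.95 [337. 292.] [ 0.567 -0.235  0.03 ]
tile_b 0.86 [ 71. 390.] [0.672 0.121 0.03 ]
tile_b 0.67 [167. 395.] [0.689 0.015 0.03 ]
rack 0.79 [108. 413.] [0.702 0.082 0.03 ]
fluted_pot 0.55 [  0. 222.] [0.488 0.193 0.02 ]
```

View pics/w.png

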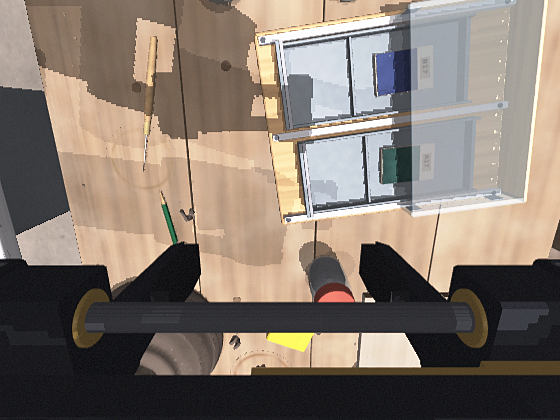

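View pics/ac.png

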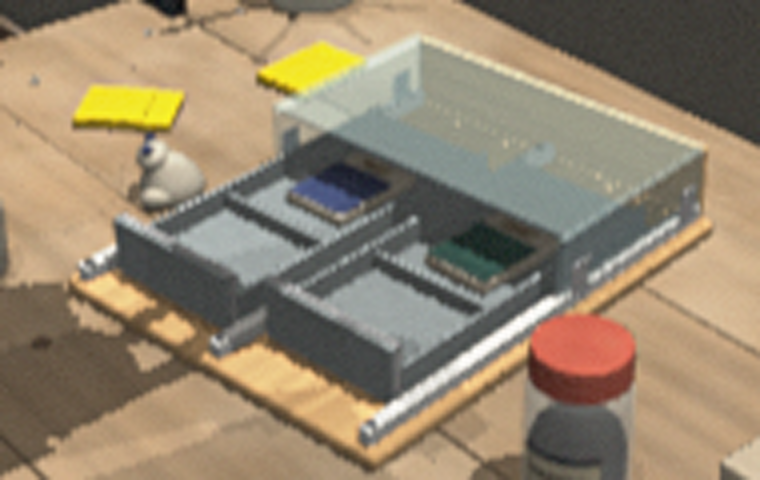

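The wrist view shows the blue tile in the left tray (row 75, col 393), the green one in the right (row 163, col 397); yellow tiles on the table (e.g. 337,292) are look-alikes. The enlarged crop confirms it.

```bash
python3 - <<'E'
from h import *
im=cv2.imread('pics/w.png'); c=im[0:235,240:540]; cv2.imwrite('pics/wc.png',cv2.resize(c,None,fx=2.6,fy=2.5,interpolation=cv2.INTER_CUBIC))
for n,rc,z in(('baseFL',(33,257),.01),('baseFR',(222,285),.01),('coverFR',(213,411),.06),('coverRR',(202,526),.06),('Llip L',(46,275),.047),('Llip R',(130,286),.047),('Rlip L',(142,299),.047),('Rlip R',(215,307),.047)): print(n,np.round(wonz(rc,z),4))
E
```

```text
baseFL [0.5239 0.1638 0.01  ]
baseFR [ 0.5567 -0.0635  0.01  ]
coverFR [ 0.7022 -0.0339  0.06  ]
coverRR [ 0.8324 -0.0206  0.06  ]
Llip L [0.5448 0.1431 0.047 ]
Llip R [0.5566 0.0592 0.047 ]
Rlip L [0.5713 0.0461 0.047 ]
Rlip R [ 0.5826 -0.0408  0.047 ]
```

View pics/wc.png

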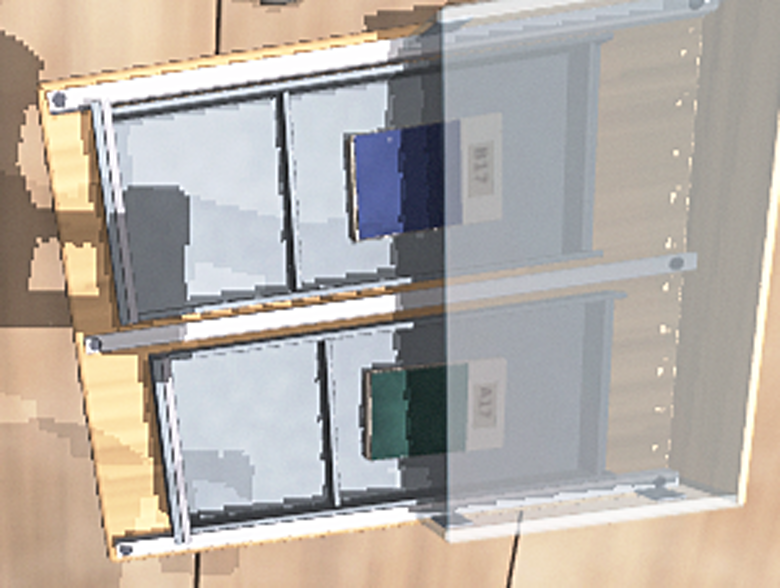

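Request:
drive_tool:
  translation:
    - [0,0,0]
    - [0.0255,0.0147,0.02]
    - [0.0255,0.0147,0.02]
    - [0.0255,0.0147,0.02]
    - [0.0255,0.0147,0.02]
    - [0,0,0.03]
    - [0,0,0.03]
    - [0,0,0]
    - [0,0,0]
  turn:
    - [0,0,-8]
    - [0,0,0]
    - [0,0,0]
    - [0,0,0]
    - [0,0,0]
    - [0,0,0]
    - [0,0,0]
    - [0,0,0]
    - [0,0,0]
  grip: -1
  newtons: 20

```text
clock: 2.33
ee_pos: [0.5946, 0.1091, 0.1]
ee_rot: [0.656, 0.755, 0.001, 0.001]
ft_force: [0.0, 0.1, 0.7]
opening: 0.0008
```

```bash
python3 - <<'E'
from h import *
p=np.array(state()['ee_pos']);print(p)
a=snap('scene','c');b=snap('side','d');w=snap('wrist','e')
def crop(im,r,c,h,w,f): return cv2.resize(im[r:r+h,c:c+w,::-1],None,fx=f,fy=f,interpolation=cv2.INTER_CUBIC)
q=proj('side',[p[0],p[1],.027]);q2=proj('scene',[p[0],p[1],.027])
a=a.copy();b=b.copy()
cv2.circle(b,(int(q[1]),int(q[0])),2,(255,0,0),-1);cv2.circle(a,(int(q2[1]),int(q2[0])),2,(255,0,0),-1)
cv2.imwrite('pics/f.png',np.vstack([np.hstack([crop(a,140,190,150,200,2),crop(b,140,190,150,200,2)]),crop(w,0,80,200,400,2)[:300]]))
E
```

```text
[0.59462864 0.10912698 0.09998046]
```

View pics/f.png

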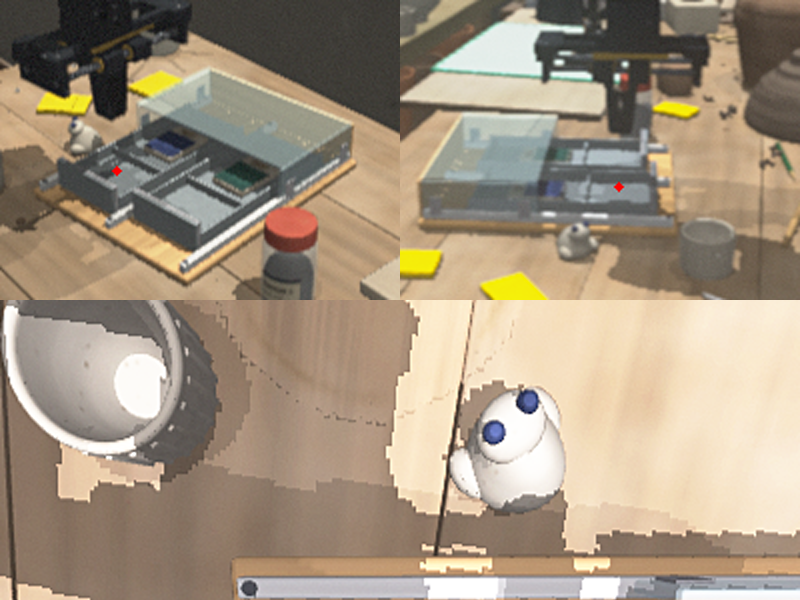

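The red marks (the TCP dropped to pocket depth) sit mid-pocket in both views, clear of lip, rib and tile. Going down.

Request:
drive_tool:
  translation:
    - [0,0,0.04]
    - [0,0,0.02]
    - [0,0,0.012]
    - [0,0,0]
    - [0,-0.01,0]
    - [0,-0.008,0]
    - [0,-0.006,0]
  turn:
    - [0,0,0]
    - [0,0,0]
    - [0,0,0]
    - [0,0,0]
    - [0,0,0]
    - [0,0,0]
    - [0,0,0]

```text
clock: 3.35
ee_pos: [0.5703, 0.1059, 0.0275]
ee_rot: [0.656, 0.755, 0.001, 0.001]
ft_force: [2.7, 1.2, -0.2]
opening: 0.0004
```

Request:
drive_tool:
  translation:
    - [0,-0.01,0]
    - [0,-0.01,0]
    - [0,-0.01,0]
    - [0,-0.01,0]
    - [0,-0.01,0]
    - [0,-0.01,0]
    - [0,-0.01,0]
    - [0,-0.01,0]
    - [0,-0.01,0]
  turn:
    - [0,0,0]
    - [0,0,0]
    - [0,0,0]
    - [0,0,0]
    - [0,0,0]
    - [0,0,0]
    - [0,0,0]
    - [0,0,0]
    - [0,0,0]

```text
clock: 4.47
ee_pos: [0.4805, 0.0932, 0.0267]
ee_rot: [0.656, 0.755, -0.0, 0.0]
ft_force: [2.9, -1.0, 2.0]
opening: 0.0004
```

Request:
drive_tool:
  translation:
    - [0,-0.005,0]
    - [0,-0.005,0]
    - [0,-0.003,0]
  turn:
    - [0,0,0]
    - [0,0,0]
    - [0,0,0]

```text
clock: 4.85
ee_pos: [0.468, 0.0915, 0.0267]
ee_rot: [0.656, 0.755, -0.0, -0.0]
ft_force: [3.1, -1.4, 1.0]
opening: 0.0004
```

Request:
drive_tool:
  translation:
    - [0,-0.004,0]
    - [0,-0.004,0]
    - [0,-0.003,0]
  turn:
    - [0,0,0]
    - [0,0,0]
    - [0,0,0]

```text
clock: 5.22
ee_pos: [0.4596, 0.0901, 0.027]
ee_rot: [0.656, 0.754, 0.002, 0.002]
ft_force: [17.8, 5.4, -9.7]
opening: 0.0003
```

Request:
drive_tool:
  translation:
    - [0,-0.003,0]
    - [0,-0.003,0]
  turn:
    - [0,0,0]
    - [0,0,0]

```text
clock: 5.48
ee_pos: [0.4595, 0.0899, 0.0275]
ee_rot: [0.657, 0.754, 0.007, 0.007]
ft_force: [39.2, 15.8, -28.3]
opening: 0.0007
```

Request:
drive_tool:
  translation:
    - [0,-0.003,0]
    - [0,-0.002,0]
  turn:
    - [0,0,0]
    - [0,0,0]

```text
clock: 5.72
ee_pos: [0.4595, 0.0895, 0.0282]
ee_rot: [0.657, 0.753, 0.011, 0.011]
ft_force: [55.0, 22.0, -35.6]
opening: 0.0001
```

Stop reached (force climbs, no more motion). Back off, lift out, cross to the right tray's front.

Request:
drive_tool:
  translation:
    - [0,0.01,0]
    - [0,0.01,0]
    - [0,0.01,0]
    - [0,0,0]
    - [0,0,-0.03]
    - [0,0,-0.045]
    - [0,0,0]
  turn:
    - [0,0,0]
    - [0,0,0]
    - [0,0,0]
    - [0,0,0]
    - [0,0,0]
    - [0,0,0]
    - [0,0,0]

```text
clock: 6.6
ee_pos: [0.4768, 0.0926, 0.104]
ee_rot: [0.656, 0.755, 0.001, 0.002]
ft_force: [-0.3, 0.1, -0.7]
opening: 0.0003
```

```bash
python3 - <<'E'
from h import *
p=np.array(state()['ee_pos']);print(p,state()['ee_rot'])
a=snap('scene','g').copy();b=snap('side','h').copy();w=snap('wrist','i')
def crop(im,r,c,h,w,f): return cv2.resize(im[r:r+h,c:c+w,::-1],None,fx=f,fy=f,interpolation=cv2.INTER_CUBIC)
for c,im in(('scene',a),('side',b)):
    q=proj(c,[.5275,-.0036,.027]);cv2.circle(im,(int(q[1]),int(q[0])),2,(255,0,0),-1)
for r in search_frame('oxide_jar_2','scene')[:2]: print(r,onz('scene',r['at'],.045))
cv2.imwrite('pics/j.png',np.hstack([crop(a,140,190,150,200,2),crop(b,140,190,150,200,2)]))
E
```

```text
[0.47682618 0.0926451  0.10404313] [0.65601887 0.75474074 0.00146984 0.001869  ]
{'at': [270.5, 333.7], 'score': 0.65} [ 0.61234323 -0.14209698  0.045     ]
```

View pics/j.png

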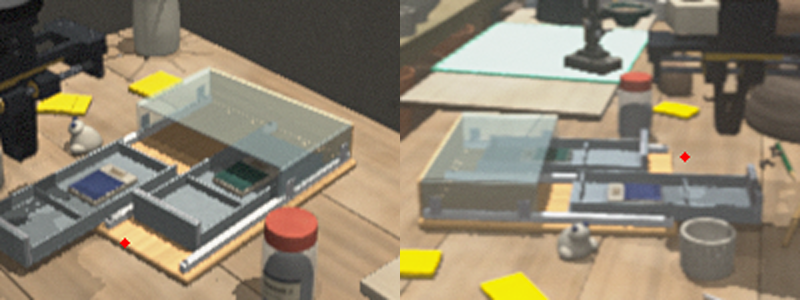

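The left tray is out with the blue tile still in place; the red mark (243,124 left crop) is the free spot before the right lip.

Request:
drive_tool:
  translation:
    - [-0.0255,0.0092,0]
    - [-0.0255,0.0092,0]
    - [-0.0255,0.0092,0]
    - [-0.0255,0.0092,0]
    - [0,0,0.04]
    - [0,0,0.034]
    - [0,0,0]
    - [0,0.01,0]
    - [0,0.01,0]
  turn:
    - [0,0,0]
    - [0,0,0]
    - [0,0,0]
    - [0,0,0]
    - [0,0,0]
    - [0,0,0]
    - [0,0,0]
    - [0,0,0]
    - [0,0,0]

```text
clock: 7.92
ee_pos: [0.5481, -0.0005, 0.029]
ee_rot: [0.656, 0.755, 0.001, 0.001]
ft_force: [-0.7, 0.2, 0.4]
opening: 0.0004
```

Request:
drive_tool:
  translation:
    - [0,0.006,0]
    - [0,0.006,0]
    - [0,0.006,0]
    - [0,0.006,0]
    - [0,0.006,0]
  turn:
    - [0,0,0]
    - [0,0,0]
    - [0,0,0]
    - [0,0,0]
    - [0,0,0]

```text
clock: 8.55
ee_pos: [0.5765, 0.0038, 0.0278]
ee_rot: [0.656, 0.755, -0.0, -0.0]
ft_force: [-2.7, -0.5, 3.2]
opening: 0.0003
```

Request:
drive_tool:
  translation:
    - [0,0.004,0]
    - [0,0.004,0]
  turn:
    - [0,0,0]
    - [0,0,0]

```text
clock: 8.8
ee_pos: [0.5844, 0.0049, 0.0277]
ee_rot: [0.656, 0.755, -0.0, -0.0]
ft_force: [-4.3, -0.0, 3.0]
opening: 0.0002
```

Request:
drive_tool:
  translation:
    - [0,0.003,0]
    - [0,0.003,0]
  turn:
    - [0,0,0]
    - [0,0,0]

```text
clock: 9.05
ee_pos: [0.5848, 0.0051, 0.0276]
ee_rot: [0.656, 0.755, -0.005, -0.005]
ft_force: [-36.9, -9.9, 25.6]
opening: 0.0005
```

Request:
drive_tool:
  translation:
    - [0,0.003,0]
    - [0,0.003,0]
  turn:
    - [0,0,0]
    - [0,0,0]

```text
clock: 9.3
ee_pos: [0.5849, 0.0052, 0.0276]
ee_rot: [0.655, 0.755, -0.01, -0.01]
ft_force: [-65.4, -17.8, 44.7]
opening: 0.0002
```

Request:
drive_tool:
  translation:
    - [0,0.003,0]
    - [0,0.002,0]
  turn:
    - [0,0,0]
    - [0,0,0]

```text
clock: 9.55
ee_pos: [0.5849, 0.0053, 0.0277]
ee_rot: [0.655, 0.755, -0.014, -0.014]
ft_force: [-87.3, -23.3, 57.1]
opening: 0.0006
```

Firm home stop, and the position agrees with 150 mm relative travel. Back off, lift clear.

Request:
drive_tool:
  translation:
    - [0,-0.01,0]
    - [0,-0.01,0]
    - [0,-0.01,0]
    - [0,-0.01,0]
    - [0,0,0]
    - [0,0,-0.05]
    - [0,0,-0.05]
    - [0,0,-0.05]
    - [0,-0.03,-0.05]
    - [0,-0.03,-0.01]
    - [0,0,0]
    - [0,0,0]
  turn:
    - [0,0,0]
    - [0,0,0]
    - [0,0,0]
    - [0,0,0]
    - [0,0,0]
    - [0,0,0]
    - [0,0,0]
    - [0,0,0]
    - [0,0,0]
    - [0,0,0]
    - [0,0,0]
    - [0,0,0]

```text
clock: 11.05
ee_pos: [0.5026, -0.0067, 0.2374]
ee_rot: [0.656, 0.755, 0.0, -0.0]
ft_force: [0.1, 0.1, 0.2]
opening: 0.0004
```

```bash
python3 - <<'E'
from h import *
print(state()['ee_pos'],state()['ft_force'])
a=snap('scene','k');b=snap('side','l');w=snap('wrist','m')
def crop(im,r,c,h,w,f): return cv2.resize(im[r:r+h,c:c+w,::-1],None,fx=f,fy=f,interpolation=cv2.INTER_CUBIC)
cv2.imwrite('pics/n.png',np.vstack([np.hstack([crop(a,140,190,150,200,2),crop(b,140,190,150,200,2)]),cv2.resize(w[:210,:,::-1],(800,300))]))
E
```

```text
[ 0.50262116 -0.0067362   0.23737556] [0.11963219 0.13983738 0.15013824]
```

View pics/n.png

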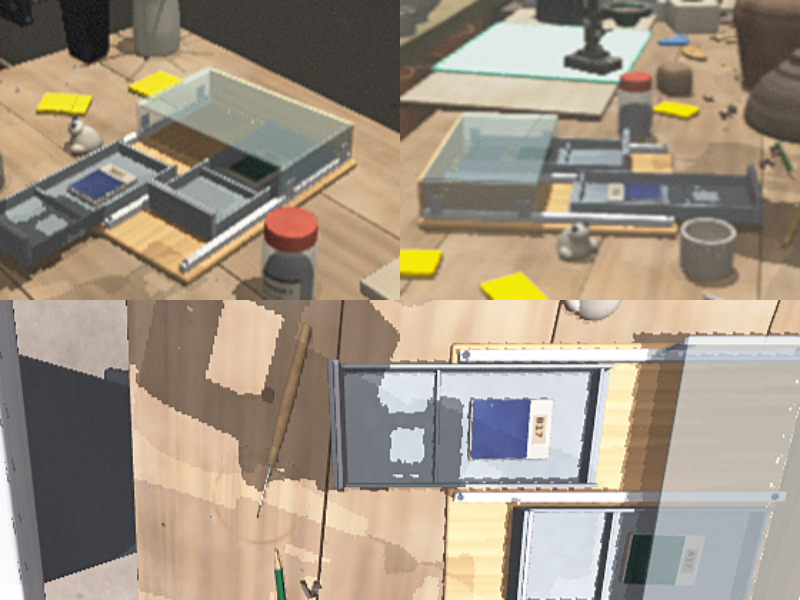

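The left tray with the blue tile is fully out and the right tray with the green tile is home. The frog, jar and pot haven't moved, and the tool is clear.

```bash
python3 -c "
from rig import *
print(hand_in())"
```

```text
the job is handed in; nothing more can be done
None
```

The job is done and handed in at about 11 s on the clock. I hooked the shut fingers behind the left tray's lip and drew the blue-tile tray out to its stop. I then pushed the right tray, with the green tile, fully home from the front.

- **Stops:** Both ends were felt as hard stops, with the force rising while the tool stood still. The peak force was about 107 N at the home stop, close to the 120 N wrist limit, and about 69 N at the out stop. The two stop positions agree with a 150 mm travel if the shut fingers are about 30 mm thick, which I did not measure.
- **Last pictures:** They show the blue tray out, the green tray in and both tiles lying in their trays. The frog, jar and pot stand where they were. The tool is 0.24 m up, with about zero contact force.
- **Checks that failed or disagreed:** None.

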